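# Fit a rigid airline stub into a push-fit bench coupling

### The job

Take the aluminium air pipe out of its wooden rack and push its bare end down into the push-fit fitting, past the seal, until you feel it bottom; press gently, the inner stop must not be loaded hard. Once it is fully home, let go and swing the valve lever beside it all the way over to its other end to turn on the air. Do not disturb anything else on the bench.

Things in the scene. Friction and masses are not known exactly. Their poses are not given: they have to be found in the camera images.
- pipe_center (a point): Half-way up the loose air pipe, on its axis, z up the pipe: aluminium, 120 mm long, about 0.16 kg, upright in the rack, bare end down, 30 mm deep in a 22 mm hole. Shank 20 mm in diameter, 85 mm long, its lower rim tapered over 4 mm to 14 mm; above it a steel coupling head 30 mm in diameter, 35 mm tall. Lower end 60 mm below this point.
- pipe_grip (a point): Middle of the pipe's gripping zone on the head, on its axis, 40 mm above pipe_center, 100 mm above the pipe's lower end and 20 mm below its top.
- rack: Fixed wooden rack block 60 x 160 x 40 mm (x, y, z), origin at the centre of its underside. Pipe in the hole at y = +45 mm, a thicker offcut in the hole at y = -45 mm, both upright.
- fitting: Fixed air drop: steel base plate 90 x 200 x 10 mm, centred at y = +30 mm of this origin (underside). At y = -30 mm stands a 46 x 46 mm aluminium block topped by a black collet ring 36 mm across, with the vertical bore. At y = +90 mm stands the shut-off valve with its lever. z up.
- mouth (a point): Centre of the collet's opening, on top of the black ring, 80 mm above the bench; axes as fitting. Bore straight down, 24 mm wide for 8 mm, then 22 mm. A springy seal is met 20 mm down and passed by 26 mm: 8 to 15 N to pass, then 4 to 12 N drag. The unseen rubber-faced stop lies 32 to 56 mm down, differing each time, felt as a sharp rise (12 N/mm); load it with under 20 N.
- valve (a joint): Valve lever angle, rad: about 0 to 0.15 at the start (shut, leaning to the fitting's -x), 1.2 at the far end stop (open, leaning to +x). Stays where left; 1 to 2 N at the ball moves it.
- valve_tip (a point): Centre of the black ball, 26 mm in diameter, ending the lever's 10 mm rod, 80 mm from the hinge. Hinge axis along the fitting's y, at its x = 0, y = +90 mm, 32 mm above the bench. At 0 rad the ball is at fitting x = -45 mm, 98 mm above the bench; half-way x = 0, 112 mm; at 1.2 rad x = +45 mm, 98 mm.
- offcut: Bystander: copper tube offcut 30 mm in diameter, 80 mm long, upright in the rack's other hole. Origin at its lower end.
- can: Bystander: drinks can 66 mm in diameter, 115 mm tall. Origin under its centre.
- hammer: Bystander: hammer lying on the bench.
- file: Bystander: flat file with wooden handle, about 300 mm long, lying on the bench.
Mind the look-alikes: they are no part of the job. Leave any blue or yellow look-alike of the part that bears pipe_center alone.

How it is judged:
On the way, in this order (a step that is already met when the one before it is completed fails the run):
1. the pipe is out of the rack, upright (height (world z) of pipe_center above 0.11 m and angle between pipe_center's own z axis and vertical below 0.35 rad), for 0.1 s.
2. the pipe is in the fitting, its end on the inner stop (horizontal distance between pipe_center and mouth below 0.006 m and angle between the z axis of pipe_center and the z axis of mouth, either way round below 0.1 rad and z of pipe_center in the frame of stop below 0.062 m), for 0.2 s.
3. the valve lever is at its open end (value of joint valve above 1.05 rad), for 0.2 s.
At the end, for the whole second after the job is handed in: The pipe stands in the fitting, within 6 mm of its axis and 0.1 rad of upright, its lower end within 2 mm of the inner stop, at rest; the valve lever is past 1.05 rad (all of step 2 and value of joint valve above 1.05 rad and linear speed of pipe below 0.02 m/s); the robot touches nothing.
It fails at once if the inner stop is loaded above 20 N (contact force between pipe and stop above 20 N).
It fails at once if the valve is opened before the pipe is home (value of joint valve above 0.6 rad and z of pipe_center in the frame of stop above 0.063 m).
It fails at once if the can, hammer, file or offcut is moved by more than 20 mm (distance of any of can, hammer, file, offcut from where it was at the start of the episode above 0.02 m).
It also fails if it takes over 50 s, if anything falls off the work surface, if the arm or the gripper's body presses on something with over 40 N, if the wrist force passes 120 N, or if a joint passes its speed limit or range.

### The arm

A 7-joint arm with a two-finger parallel gripper is mounted at the origin on the work surface. World frame = base frame: x ahead of the robot, y to its left, z up, the work surface at z = 0. Lengths are in m, angles in rad, forces in N, time in s.
With the tool pointing down it reaches from about 0.4 to 0.875 m from the base axis. Payload 6.5 kg.
Tool frame: the origin (TCP) lies at the very end of the fingers, on their centre line; the grasp point (between the pads) lies 19 mm behind it; z points along the fingers, y is the direction in which the jaws open and shut (so a half turn about z gives the same grasp; the last joint's range is limited). The gripper opens to 88 mm and grips with 3 to 60 N. Pads are 18 mm wide; open, the fingers measure 123 mm over their backs; the gripper's body (75 mm by 187 mm) begins 45 mm behind the grasp point.
Start: joints at [1.051, 0.536, -0.004, 1.538, 0.003, 1.067, -0.071], TCP at [0.285, -0.584, 0.239] pointing down, gripper open.
Joint ranges: [-2.7, 2.7], [-0.37, 2.16], [-1.27, 1.26], [0.24, 2.4], [-1.31, 4.45], [0.19, 1.91], [-2.76, 2.76]. Speed limits (rad/s): [2.39, 2.39, 3.14, 3.14, 3.14, 3.14, 3.14].

### API

Orientations are given as a rotation vector (axis times angle).
In Python, from plant import env gives the robot as it stands.
- The arm moves only by the tool send_rows, never from a script. Its argument "steps" is one flat list of numbers, 7 for each row, row after row: the turn, a rotation vector about the tool's x, y, z normalised to -1 to 1, where 1 is 60 degrees, then the shift along the tool's x, y, z normalised to -1 to 1, where 1 is 0.5 m, then the closure in counts, from 0 (fully open) to 255 (shut). In form: [wx, wy, wz, dx, dy, dz, claw, wx, wy, wz, dx, dy, dz, claw, ...]. A call has 1 to 12 rows; each row is the pose to reach, as a shift and turn from the pose commanded when the call began, along the tool's axes at that moment; what a row does not reach only later rows make up. A row lasts 1/8 s, in which the tool goes at most 62.5 mm and 10.7 degrees, less where a joint would pass 70% of its speed; a pose out of reach is approached as far as the arm can. A call with a number of a shift or a turn outside -1 to 1 is refused whole. A call with a gripper value outside its range is refused whole. The fingers move at their own pace and stop on an object; "squeeze" is the grip in N (left out, the last holds). Time passes only in rows, so rows that repeat a pose let the fingers close. It gives the time, the measured TCP pose, the force and the opening at its end, in the units of the state.
- env.get_obs(): the state, without advancing time (a new reading comes with each control period).
- env.snapshot(name): name is "side" or "top" or "wrist"; returns the picture (420x560x3 uint8, blue, green, red); there is no depth.
- env.camera_info(name): a dict with "fx", "fy", "cx", "cy" (pixels), "extrinsics" (4x4, takes a point from world to camera coordinates); the wrist camera has in their place "mount" (4x4, takes a point from camera to tool coordinates, whose origin is the TCP and whose axes are the flange's). Camera axes: x right, y up, looking along -z (the intrinsics and any distortion apply to the point x, -y, -z); pixel columns grow to the right and rows downward; lengths in m; the calibration is good to about 2 mm. A picture is of the moment at which its call begins: read the wrist's pose just before it. camera_info takes no time and is no camera call.
- env.sign_off(): hands the job in, once; it reports no verdict.
Trained networks look in the newest picture that a camera, given by its name, has taken for a name from the list of things; names that differ only in an ending like _2 or _b are one class to them, and where a whole thing is asked for, a point or a joint stands for the part that bears it (a point fixed in the world has none). Each returns a list of dicts, best first, with "p" (0 to 1); they miss things now and then, are a little off and sometimes report something else, mostly with a low value. They report only what shows in the picture. A call takes as long as a camera call. They do not tell look-alikes from the thing itself.
- env.search_frame(camera, name): "point" ([x, y, z] in m, in the coordinates of the camera as it stood for that picture, good to about 4 mm: the middle of the surface that is visible of it).
- env.masks_of(camera, name): "region" (420x560 bool, what is visible of it).
- env.landmark_of(camera, name): "point" ([x, y, z] in m, in the coordinates of the camera as it stood for that picture, good to about 4 mm: a listed point, or the origin of a listed thing).
The state is a dict: "clock": time; "joint_pos": joint angles; "joint_velocities": joint speeds; "joint_efforts": joint torques, N m; "tool_pos": TCP position; "orientation": TCP orientation; "ft_force": force on the tool from outside, world axes, zero at the start; "torque": the same for the moment, N m; "opening": opening from 0.0 (shut) to 1.0 (fully open).
Only numpy, scipy, OpenCV 4.12 (cv2) and the standard library are available. Lean on these libraries where they do the work, as an engineer would, in place of code of your own. Each camera call takes 0.05 s, during which the arm holds its last target. There are 200 camera calls.

## Working session

There is one attempt and no reset: what is moved stays moved. The work goes in short steps, Python scripts to look and compute and a tool call to move; the robot and the scene stay as the last step left them, time stands still between calls to the robot, and variables do not carry over. Pictures are saved under pics/ and viewed, about 8 in all and at most 12, crops included, and the job is handed in when it is done.

Besides the shell and the picture viewer there is one more tool, called after "Emit:" by a JSON object that holds its "name" and its "arguments". send_rows: Moves the arm, as the interface text tells. Its arguments: {"type":"object","properties":{"steps":{"type":"array"},"squeeze":{"type":"number"}},"required":["steps"]}

```bash
mkdir -p pics; ls; cat > h.py <<'E'
import numpy as np, cv2
from plant import env
from scipy.spatial.transform import Rotation as R
def T_cam(cam):
    ci=env.camera_info(cam)
    if 'extrinsics' in ci: return np.linalg.inv(np.array(ci['extrinsics']))
    o=env.get_obs(); T=np.eye(4); T[:3,:3]=R.from_rotvec(o['orientation']).as_matrix(); T[:3,3]=o['tool_pos']
    return T@np.array(ci['mount'])
def world(T,p): return (T@np.r_[p,1])[:3]
def look(cam,names,fn='landmark_of',save=None,n=4):
    T=T_cam(cam); im=env.snapshot(cam)
    if save: cv2.imwrite('pics/'+save,im)
    for nm in names:
        for d in getattr(env,fn)(cam,nm)[:n]:
            print(cam,nm,round(d['p'],2),np.round(world(T,d['point']),4))
    return im
def st():
    o=env.get_obs()
    print('t',o['clock'],'tcp',np.round(o['tool_pos'],4),'rv',np.round(o['orientation'],4),'F',np.round(o['ft_force'],2),'op',o['opening'],'q',np.round(o['joint_pos'],3)); return o
E
python3 - <<'E'
from h import *
o=st(); print(R.from_rotvec(o['orientation']).as_matrix().round(3))
N=['pipe_center','pipe_grip','mouth','fitting','rack','valve_tip','offcut','can','hammer','file']
for c in ['top','side']:
    look(c,N,save=c+'0.png'); print(env.camera_info(c))
look('wrist',[],save='w0.png'); print(env.camera_info('wrist')); st()
a=np.vstack([cv2.imread('pics/%s0.png'%c) for c in ['top','side']])
E
```

```text
pics
t 0.0 tcp [ 0.2847 -0.5837  0.2379] rv [-3.0595e+00 -7.0650e-01  8.0000e-04] F [ 0.17  0.58 -0.8 ] op 0.9986441941352656 q [ 1.051  0.537 -0.004  1.539  0.003  1.067 -0.071]
[[ 0.899  0.438 -0.001]
 [ 0.438 -0.899  0.001]
 [-0.    -0.002 -1.   ]]
top pipe_center 0.85 [ 0.4001 -0.2579  0.0576]
top pipe_center 0.8 [ 0.4046 -0.1816  0.06  ]
top pipe_center 0.67 [ 0.4441 -0.0964  0.0626]
top pipe_center 0.59 [ 0.494  -0.1914  0.0674]
top pipe_grip 0.74 [ 0.3952 -0.2659  0.1024]
top pipe_grip 0.67 [ 0.4968 -0.1921  0.112 ]
top pipe_grip 0.67 [ 0.4104 -0.1828  0.1043]
top pipe_grip 0.45 [ 0.4405 -0.0961  0.1   ]
top mouth 0.69 [0.5375 0.0911 0.0803]
top fitting 0.74 [ 0.5268  0.1204 -0.0007]
top rack 0.79 [ 0.5052 -0.2336  0.0017]
top valve_tip 0.6 [0.4674 0.1989 0.1001]
top offcut 0.6 [ 0.5097 -0.2786  0.0088]
top offcut 0.41 [ 0.4971 -0.1955  0.1065]
top can 0.57 [ 0.7242 -0.0435  0.004 ]
top hammer 0.96 [0.7266 0.2574 0.0023]
top file 0.67 [ 0.713  -0.2354  0.0029]
{'fx': 510.51666123600313, 'fy': 510.51666123600313, 'cx': 273.62699258762717, 'cy': 205.9683074887957, 'extrinsics': 
[... 1337 characters left out ...]
98825, -0.87740081],
       [ 0.        ,  0.        ,  0.        ,  1.        ]])}
{'fx': 322.61664203081483, 'fy': 322.61664203081483, 'cx': 277.6366987877878, 'cy': 205.95997253424508, 'mount': array([[-9.59688266e-04,  9.62089522e-01,  2.72732160e-01,
         7.08126603e-02],
       [ 9.99999524e-01,  8.75442826e-04,  4.30581564e-04,
        -4.05472002e-04],
       [ 1.75496597e-04,  2.72732444e-01, -9.62089904e-01,
        -1.46136054e-01],
       [ 0.00000000e+00,  0.00000000e+00,  0.00000000e+00,
         1.00000000e+00]])}
t 1.15 tcp [ 0.2849 -0.5842  0.2387] rv [-3.0611 -0.7067  0.    ] F [ 0.39 -0.22 -0.28] op 0.998656522877022 q [ 1.051  0.536 -0.004  1.538  0.003  1.067 -0.071]
```

View pics/top0.png

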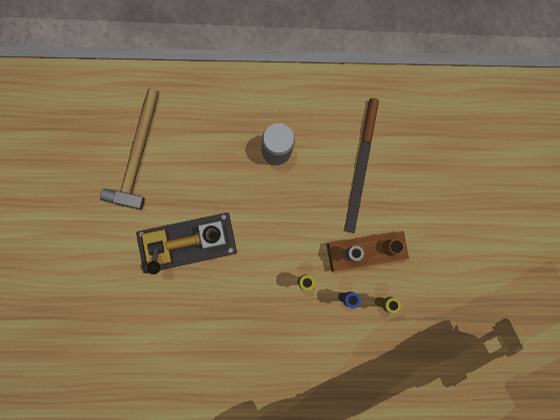

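View pics/side0.png

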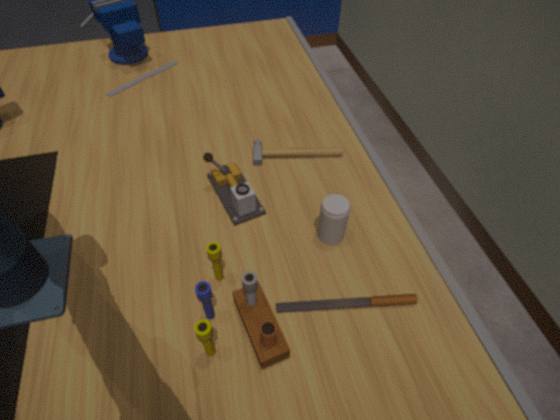

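Top view: the grey pipe is in the rack at px (356,254), with the offcut at (397,247). The yellow and blue look-alikes are at (307,283), (352,299) and (393,305). Fitting mouth is at (211,234) and the lever ball at (153,267), leaning to -x. In the side view the pipe is at (250,285). I'm moving above the pipe.

Emit:
{"name": "send_rows", "arguments": {"steps": [0,0,0,0.721,-0.521,0.07,52,0,0,0,0.721,-0.521,0.07,52,0,0,0,0.721,-0.521,0.07,52,0,0,0,0.721,-0.521,0.07,52,0,0,0,0.721,-0.521,0.07,52,0,0,0,0.721,-0.521,0.07,52,0,0,0,0.721,-0.521,0.07,52,0,0,0,0.721,-0.521,0.07,52,0,0,0,0.721,-0.521,0.07,52,0,0,0,0.721,-0.521,0.07,52], "squeeze": 30}}

```text
clock: 2.4
tool_pos: [0.4939, -0.1942, 0.2038]
orientation: [3.061, 0.702, -0.001]
ft_force: [-0.2, -1.0, 0.5]
opening: 0.795
```

```bash
python3 - <<'E'
from h import *
st()
for i in range(3): look('wrist',['pipe_center','pipe_grip'],save='w1.png',n=2)
look('side',['pipe_center','mouth','fitting','valve_tip'],n=2)
look('top',['mouth','fitting','valve_tip'],n=1)
st()
E
```

```text
t 2.4 tcp [ 0.4939 -0.1942  0.2038] rv [ 3.0613e+00  7.0190e-01 -1.0000e-03] F [-0.17 -1.04  0.51] op 0.7948363572019512 q [ 0.404  0.383 -0.143  1.881  0.07   0.883 -0.894]
wrist pipe_center 0.97 [ 0.3986 -0.2636  0.0564]
wrist pipe_center 0.72 [ 0.4429 -0.0964  0.0642]
wrist pipe_grip 0.98 [ 0.4148 -0.1852  0.0999]
wrist pipe_grip 0.83 [ 0.3977 -0.259   0.1005]
wrist pipe_center 0.92 [ 0.4968 -0.1867  0.0744]
wrist pipe_center 0.76 [ 0.4088 -0.1809  0.0582]
wrist pipe_grip 0.93 [ 0.4995 -0.1863  0.1072]
wrist pipe_grip 0.81 [ 0.4115 -0.1832  0.1002]
wrist pipe_center 0.76 [ 0.4418 -0.094   0.0623]
wrist pipe_center 0.73 [ 0.4966 -0.1886  0.0716]
wrist pipe_grip 0.83 [ 0.438  -0.1016  0.1001]
wrist pipe_grip 0.82 [ 0.3973 -0.26    0.101 ]
side pipe_center 0.89 [ 0.4396 -0.1021  0.0603]
side pipe_center 0.88 [ 0.4046 -0.1815  0.0632]
side mouth 0.65 [0.461 0.197 0.102]
side valve_tip 0.38 [0.4637 0.1967 0.1032]
side valve_tip 0.23 [ 0.4935 -0.1862  0.1054]
top mouth 0.69 [0.5356 0.0917 0.0812]
top fitting 0.95 [ 0.5288  0.1195 -0.0021]
top valve_tip 0.7 [0.4647 0.199  0.1035]
t 3.3 tcp [ 0.4947 -0.192   0.2037] rv [-3.061e+00 -7.069e-01  1.000e-04] F [-0.21 -0.27 -0.03] op 0.796971217484735 q [ 0.401  0.383 -0.145  1.881  0.07   0.882 -0.894]
```

View pics/w1.png

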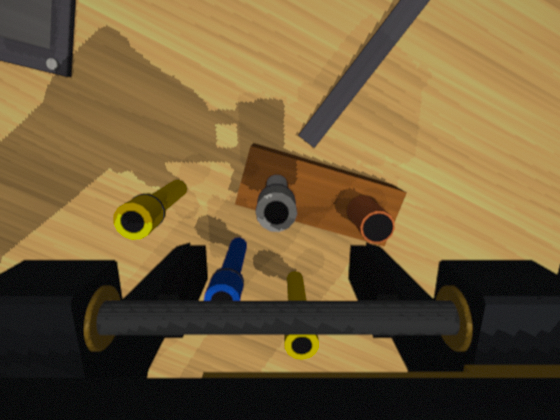

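Wrist view: the grey pipe's head is centred at px (277,210), midway between the fingers. The offcut is at (377,225) and the blue and yellow look-alikes are clear of the fingers. Next I'll find the rim precisely.

```bash
cat >> h.py <<'E'
def ray_at(cam,u,v,z,T=None):
    ci=env.camera_info(cam); T=T_cam(cam) if T is None else T
    d=T[:3,:3]@np.array([(u-ci['cx'])/ci['fx'],-(v-ci['cy'])/ci['fy'],-1.]); o=T[:3,3]
    return o+d*(z-o[2])/d[2]
E
python3 - <<'E'
from h import *
ci=env.camera_info('wrist'); print({k:v for k,v in ci.items() if k not in('mount',)}.keys())
print('pipe top @277,210',ray_at('wrist',277,210,.13).round(4))
print('fingers mid col', ray_at('wrist',278,250,.2).round(4))
im=cv2.imread('pics/w1.png')[160:270,180:440]
cv2.imwrite('pics/w1c.png',cv2.resize(im,None,fx=3,fy=3,interpolation=cv2.INTER_CUBIC))
# top camera crop of fitting
t=cv2.imread('pics/top0.png')[200:285,125:245]
cv2.imwrite('pics/t0c.png',cv2.resize(t,None,fx=6,fy=6,interpolation=cv2.INTER_CUBIC))
a=cv2.imread('pics/w1c.png');b=cv2.imread('pics/t0c.png')
c=np.zeros((330+510,780,3),np.uint8);c[:330,:780]=a;c[330:,:720]=b;cv2.imwrite('pics/c1.png',cv2.resize(c[:, :],None,fx=.71,fy=.71))
E
```

```text
dict_keys(['fx', 'fy', 'cx', 'cy'])
pipe top @277,210 [ 0.4993 -0.1887  0.13  ]
fingers mid col [ 0.4994 -0.1894  0.2   ]
```

View pics/c1.png

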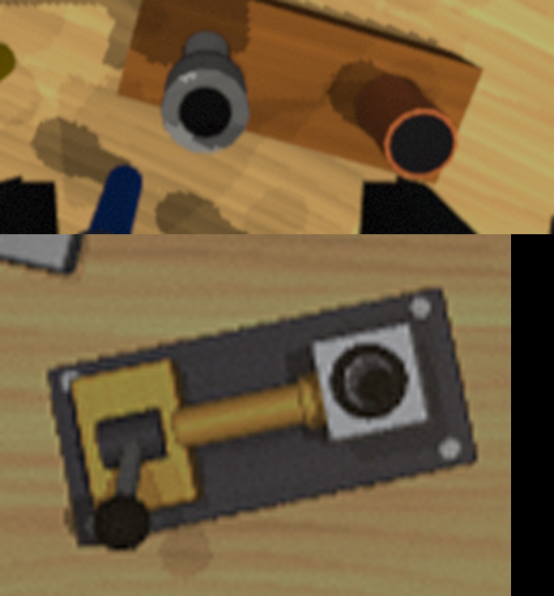

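Emit:
{"name": "send_rows", "arguments": {"steps": [0,0,0,0.007,-0.003,0.1,52,0,0,0,0.007,-0.003,0.19,52,0,0,0,0.007,-0.003,0.223,52,0,0,0,0.007,-0.003,0.223,52]}}

```text
clock: 3.8
tool_pos: [0.497, -0.1891, 0.0919]
orientation: [-3.06, -0.707, 0.002]
ft_force: [-0.0, 0.9, -0.0]
opening: 0.793
```

```bash
python3 - <<'E'
from h import *
st()
print('mouth',ray_at('top',211.6,234.4,.08).round(4),'ball',ray_at('top',153.4,267.5,.099).round(4))
P=lambda x,y:ray_at('top',125+x/4.26,200+(y-234.3)/4.26,.01)
for a,b in [((475,462),(80,543)),((437,290),(50,370)),((475,462),(437,290)),((80,543),(50,370))]:
    d=P(*b)-P(*a); print(np.degrees(np.arctan2(d[1],d[0])).round(2),P(*a).round(4),P(*b).round(4))
look('wrist',['pipe_grip'],save='w2.png')
E
```

```text
t 3.8 tcp [ 0.497  -0.1891  0.0919] rv [-3.0603e+00 -7.0670e-01  1.9000e-03] F [-0.04  0.94 -0.02] op 0.7933346746384327 q [ 0.378  0.555 -0.127  1.945  0.11   0.649 -0.935]
mouth [0.5334 0.0877 0.08  ] ball [0.4674 0.1966 0.099 ]
101.93 [0.4979 0.0403 0.01  ] [0.457  0.2338 0.01  ]
102.29 [0.5838 0.0605 0.01  ] [0.5422 0.2516 0.01  ]
13.25 [0.4979 0.0403 0.01  ] [0.5838 0.0605 0.01  ]
11.81 [0.457  0.2338 0.01  ] [0.5422 0.2516 0.01  ]
wrist pipe_grip 0.95 [ 0.5001 -0.1851  0.1086]
```

View pics/w2.png

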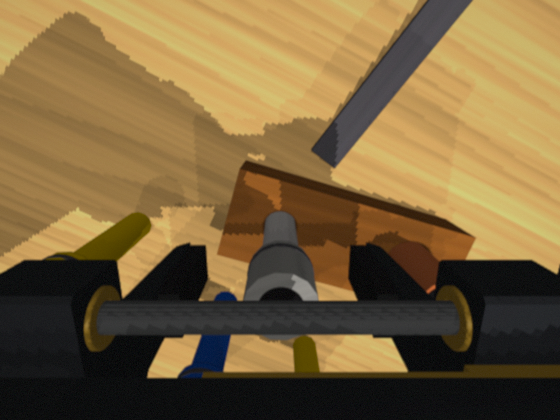

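The pipe sits between the fingers (head at px (281,275), finger gap centre at 278). Closing gently.

Emit:
{"name": "send_rows", "arguments": {"steps": [0,0,0,0,0,0,255,0,0,0,0,0,0,255,0,0,0,0,0,0,255,0,0,0,0,0,0,255,0,0,0,0,0,0,255,0,0,0,0,0,0,255], "squeeze": 20}}

```text
clock: 4.65
tool_pos: [0.4974, -0.1892, 0.0923]
orientation: [3.061, 0.707, 0.0]
ft_force: [-0.4, 0.3, 1.6]
opening: 0.33
```

Emit:
{"name": "send_rows", "arguments": {"steps": [0,0,0,0,0,0,255,0,0,0,0,0,-0.1,255,0,0,0,0,0,-0.2,255,0,0,0,0,0,-0.27,255,0,0,0,0.04,-0.1,-0.27,255,0,0,0,0.08,-0.2,-0.27,255,0,0,0,0.12,-0.3,-0.27,255,0,0,0,0.16,-0.4,-0.27,255,0,0,0,0.189,-0.468,-0.27,255,0,0,0,0.189,-0.468,-0.27,255,0,0,0,0.189,-0.468,-0.27,255], "squeeze": 45}}

```text
clock: 6.02
tool_pos: [0.4793, 0.0617, 0.2268]
orientation: [3.061, 0.706, -0.002]
ft_force: [0.4, 0.4, -1.4]
opening: 0.322
```

```bash
python3 - <<'E'
from h import *
st()
for i in range(3): look('wrist',['mouth','pipe_center','pipe_grip'],save='w3.png',n=1)
look('side',['pipe_center','pipe_grip'],save='s3.png',n=4)
st()
im=cv2.imread('pics/w3.png');s=cv2.imread('pics/s3.png')[60:340,150:400]
s=cv2.resize(s,None,fx=1.5,fy=1.5)
c=np.zeros((420,800,3),np.uint8);c[:,:560]=im;c[:,560:]=s[:420,:240];cv2.imwrite('pics/c3.png',c)
E
```

```text
t 6.025 tcp [0.4793 0.0617 0.2268] rv [ 3.0607e+00  7.0600e-01 -1.7000e-03] F [ 0.45  0.38 -1.35] op 0.3215859433320656 q [ 0.014  0.285 -0.278  1.967  0.099  0.904 -1.432]
wrist mouth 0.65 [0.5315 0.0937 0.0816]
wrist pipe_center 0.65 [0.4797 0.064  0.2081]
wrist pipe_grip 0.72 [0.4788 0.0622 0.2436]
wrist mouth 0.88 [0.5324 0.0935 0.0815]
wrist pipe_center 0.93 [ 0.3955 -0.2589  0.0558]
wrist pipe_grip 0.93 [0.4802 0.0631 0.2405]
wrist mouth 0.93 [0.5314 0.092  0.0818]
wrist pipe_center 0.93 [0.4806 0.0649 0.207 ]
wrist pipe_grip 0.57 [0.4803 0.0668 0.2429]
side pipe_center 0.97 [ 0.3901 -0.2618  0.0593]
side pipe_center 0.8 [ 0.4072 -0.186   0.0602]
side pipe_center 0.7 [ 0.4352 -0.1012  0.0615]
side pipe_center 0.6 [0.4757 0.0606 0.2066]
side pipe_grip 0.82 [0.4735 0.0636 0.2444]
side pipe_grip 0.8 [ 0.3976 -0.2639  0.0996]
side pipe_grip 0.73 [ 0.5275  0.1202 -0.0026]
side pipe_grip 0.69 [ 0.4403 -0.095   0.0999]
t 6.775 tcp [0.4796 0.0626 0.2272] rv [ 3.061e+00  7.069e-01 -1.000e-04] F [-0.35  0.61 -1.11] op 0.32468077855588706 q [ 0.014  0.284 -0.279  1.966  0.098  0.904 -1.432]
```

View pics/c3.png

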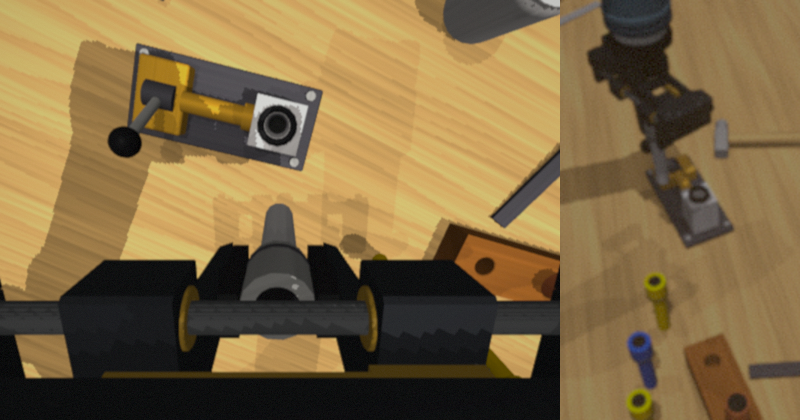

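Wrist view: the pipe is held, with its shank going up to px (279,205). The mouth ring is at (277,125) and the lever ball at (125,142). The rack hole is empty. Zooming in to compare pipe and mouth in the same camera.

```bash
python3 - <<'E'
from h import *
im=cv2.imread('pics/w3.png')
c=cv2.resize(im[90:240,230:330],None,fx=4,fy=4,interpolation=cv2.INTER_CUBIC)
c=cv2.convertScaleAbs(c,alpha=1.3,beta=15); cv2.imwrite('pics/w3z.png',c)
print('mouth',ray_at('wrist',277.5,125.5,.08).round(4))
g=cv2.cvtColor(im,6)
for r in (212,218,225,232): print(r,g[r,258:302].tolist())
m=[d for d in env.masks_of('wrist','pipe_center')] 
E
```

```text
mouth [0.5346 0.0901 0.08  ]
212 [175, 177, 177, 176, 176, 175, 171, 155, 114, 83, 79, 79, 80, 82, 84, 83, 83, 84, 84, 84, 83, 81, 83, 83, 84, 85, 85, 82, 80, 78, 76, 77, 81, 104, 144, 164, 169, 167, 165, 164, 164, 162, 162, 161]
218 [167, 168, 166, 166, 163, 160, 146, 104, 77, 77, 79, 81, 82, 82, 82, 83, 84, 83, 83, 82, 84, 83, 83, 83, 84, 85, 83, 83, 79, 78, 77, 77, 75, 73, 95, 144, 168, 171, 171, 171, 172, 174, 175, 174]
225 [159, 158, 161, 166, 167, 155, 107, 74, 75, 78, 80, 81, 84, 81, 83, 82, 82, 83, 83, 83, 83, 84, 82, 82, 83, 84, 83, 82, 78, 78, 77, 77, 76, 75, 71, 96, 147, 163, 167, 170, 175, 175, 176, 176]
232 [158, 159, 160, 159, 142, 98, 76, 73, 74, 78, 76, 77, 78, 76, 80, 79, 81, 82, 80, 76, 78, 77, 77, 81, 83, 82, 80, 79, 75, 74, 73, 73, 71, 72, 72, 74, 111, 158, 172, 173, 175, 175, 174, 175]
```

View pics/w3z.png

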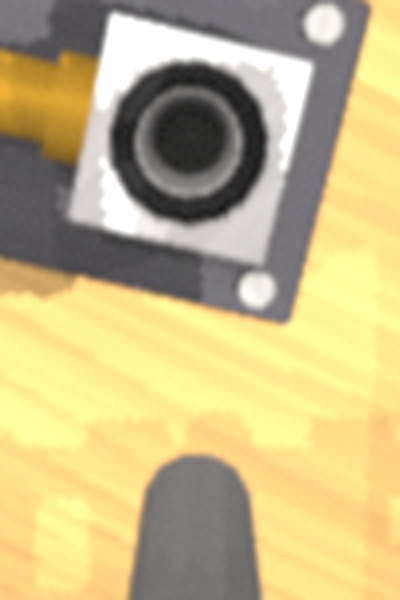

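```bash
python3 - <<'E'
from h import *
o=st(); M=R.from_rotvec(o['orientation']).as_matrix()
m=ray_at('wrist',277.2,125.0,.08); p=ray_at('wrist',278.5,203.5,.149)
ax=p-M[:,0]*.010
print('mouth',m.round(4),'pipe',ax.round(4),'rel tcp tool',(M.T@(ax-o['tool_pos'])).round(4))
d=m-ax; print('shift world',d.round(4),'tool',(M.T@d).round(4))
E
```

```text
t 6.825 tcp [0.4796 0.0627 0.2272] rv [-3.061  -0.7069 -0.    ] F [ 0.2  -0.52 -1.49] op 0.322527100215794 q [ 0.014  0.284 -0.279  1.966  0.098  0.904 -1.432]
mouth [0.5349 0.0906 0.08  ] pipe [0.4788 0.0621 0.149 ] rel tcp tool [-0.0009  0.0001  0.0782]
shift world [ 0.0561  0.0284 -0.069 ] tool [ 0.0628 -0.001   0.069 ]
```

Emit:
{"name": "send_rows", "arguments": {"steps": [0,0,0,0.06,-0.002,0,255,0,0,0,0.125,-0.002,0.02,255,0,0,0,0.125,-0.002,0.08,255,0,0,0,0.125,-0.002,0.12,255,0,0,0,0.125,-0.002,0.12,255,0,0,0,0.125,-0.002,0.12,255]}}

```text
clock: 7.58
tool_pos: [0.5359, 0.091, 0.168]
orientation: [3.061, 0.707, 0.002]
ft_force: [1.2, 0.2, -1.3]
opening: 0.318
```

```bash
python3 - <<'E'
from h import *
st(); 
for i in range(2): look('wrist',['mouth','pipe_center'],save='w4.png',n=1)
c=cv2.resize(cv2.imread('pics/w4.png')[150:290,200:360],None,fx=4,fy=4,interpolation=cv2.INTER_CUBIC)
cv2.imwrite('pics/w4z.png',cv2.convertScaleAbs(c,alpha=1.5,beta=20))
E
```

```text
t 7.575 tcp [0.5359 0.091  0.168 ] rv [3.0611e+00 7.0670e-01 1.8000e-03] F [ 1.23  0.19 -1.26] op 0.31833512901383765 q [-0.048  0.462 -0.26   1.872  0.157  0.827 -1.505]
wrist mouth 0.91 [0.5312 0.0911 0.0803]
wrist pipe_center 0.57 [0.5341 0.0954 0.1467]
wrist mouth 0.56 [0.5306 0.0934 0.081 ]
wrist pipe_center 0.8 [0.5353 0.0912 0.1489]
```

View pics/w4z.png

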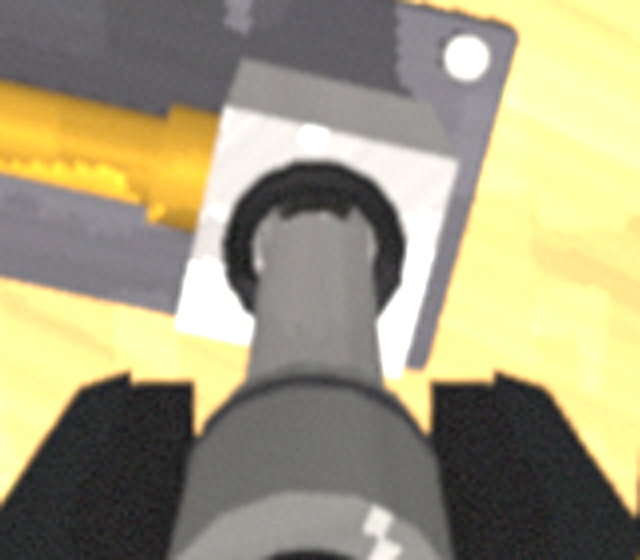

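The shank and ring share the same column (zoom x≈315). The shank's front edge is at zoom row 212 and the ring centre about row 246.

```bash
python3 - <<'E'
from h import *
o=st(); M=R.from_rotvec(o['orientation']).as_matrix()
zb=.01+o['tool_pos'][2]-.0921
m=ray_at('wrist',278.75,211.5,.08); mt=ray_at('wrist',278.75,150+160/4,.08)-M[:,0]*.018; p=ray_at('wrist',278.75,203,zb+.004)-M[:,0]*.010
for q in (m,mt): print(q.round(4),(M.T@(q-p)).round(4))
print(zb)
E
```

```text
t 7.875 tcp [0.5356 0.0909 0.1678] rv [3.061e+00 7.067e-01 1.500e-03] F [-0.2   0.07 -1.73] op 0.32560827103627565 q [-0.048  0.462 -0.26   1.872  0.157  0.826 -1.505]
[0.536  0.0907 0.08  ] [0.0007 0.     0.0097]
[0.5348 0.0901 0.08  ] [-0.0006  0.      0.0097]
0.08568213875209287
```

Emit:
{"name": "send_rows", "arguments": {"steps": [0,0,0,0,0,0.006,255,0,0,0,0,0,0.012,255,0,0,0,0,0,0.018,255,0,0,0,0,0,0.024,255,0,0,0,0,0,0.028,255,0,0,0,0,0,0.028,255]}}

```text
clock: 8.62
tool_pos: [0.5352, 0.0909, 0.153]
orientation: [-3.061, -0.707, 0.001]
ft_force: [0.9, -0.3, -1.5]
opening: 0.325
```

Emit:
{"name": "send_rows", "arguments": {"steps": [0,0,0,0,0,0.006,255,0,0,0,0,0,0.012,255,0,0,0,0,0,0.018,255,0,0,0,0,0,0.018,255]}}

```text
clock: 9.12
tool_pos: [0.5351, 0.0909, 0.1439]
orientation: [3.061, 0.707, -0.001]
ft_force: [-0.3, 0.5, -1.8]
opening: 0.325
```

Emit:
{"name": "send_rows", "arguments": {"steps": [0,0,0,0,0,0.006,255,0,0,0,0,0,0.01,255,0,0,0,0,0,0.014,255,0,0,0,0,0,0.018,255,0,0,0,0,0,0.018,255]}}

```text
clock: 9.75
tool_pos: [0.5362, 0.0912, 0.1361]
orientation: [3.061, 0.707, 0.003]
ft_force: [-0.2, 0.1, 5.0]
opening: 0.324
```

Emit:
{"name": "send_rows", "arguments": {"steps": [0,0,0,0,0,0.003,255,0,0,0,0,0,0.006,255,0,0,0,0,0,0.008,255,0,0,0,0,0,0.008,255]}}

```text
clock: 10.25
tool_pos: [0.5359, 0.0911, 0.1318]
orientation: [3.061, 0.707, 0.002]
ft_force: [-0.2, -0.1, 4.0]
opening: 0.321
```

Emit:
{"name": "send_rows", "arguments": {"steps": [0,0,0,0,0,0.002,255,0,0,0,0,0,0.004,255,0,0,0,0,0,0.004,255]}}

```text
clock: 10.62
tool_pos: [0.5356, 0.091, 0.1295]
orientation: [3.061, 0.707, 0.001]
ft_force: [-1.0, 0.4, 3.6]
opening: 0.33
```

Emit:
{"name": "send_rows", "arguments": {"steps": [0,0,0,0,0,0.002,255,0,0,0,0,0,0.005,255,0,0,0,0,0,0.005,255]}}

```text
clock: 11.0
tool_pos: [0.5354, 0.0909, 0.1267]
orientation: [3.061, 0.707, 0.0]
ft_force: [-0.5, -0.7, 2.6]
opening: 0.323
```

Emit:
{"name": "send_rows", "arguments": {"steps": [0,0,0,0,0,0.002,255,0,0,0,0,0,0.005,255,0,0,0,0,0,0.005,255]}}

```text
clock: 11.38
tool_pos: [0.5354, 0.0909, 0.1242]
orientation: [3.061, 0.707, 0.0]
ft_force: [0.8, -0.0, 2.2]
opening: 0.326
```

Emit:
{"name": "send_rows", "arguments": {"steps": [0,0,0,0,0,0.003,255,0,0,0,0,0,0.006,255,0,0,0,0,0,0.006,255]}}

```text
clock: 11.75
tool_pos: [0.5353, 0.0908, 0.1211]
orientation: [3.061, 0.707, -0.0]
ft_force: [0.3, -0.4, 1.8]
opening: 0.327
```

Emit:
{"name": "send_rows", "arguments": {"steps": [0,0,0,0,0,0.003,255,0,0,0,0,0,0.006,255,0,0,0,0,0,0.006,255]}}

```text
clock: 12.12
tool_pos: [0.5353, 0.0908, 0.1181]
orientation: [3.061, 0.707, -0.0]
ft_force: [-0.4, 0.3, 1.4]
opening: 0.321
```

Emit:
{"name": "send_rows", "arguments": {"steps": [0,0,0,0,0,0.003,255,0,0,0,0,0,0.006,255,0,0,0,0,0,0.006,255]}}

```text
clock: 12.5
tool_pos: [0.5355, 0.0909, 0.1152]
orientation: [3.061, 0.707, 0.0]
ft_force: [0.2, -0.0, 3.5]
opening: 0.325
```

Emit:
{"name": "send_rows", "arguments": {"steps": [0,0,0,0,0,0.003,255,0,0,0,0,0,0.003,255,0,0,0,0,0,0.003,255]}}

```text
clock: 12.88
tool_pos: [0.5362, 0.0912, 0.1146]
orientation: [3.061, 0.707, 0.003]
ft_force: [-0.7, -1.1, 11.3]
opening: 0.324
```

Force rose 8 N over 0.6 mm at about 47.5 mm depth, which is the 12 N/mm stop. The pipe is home at roughly 10 N. Holding briefly, then releasing and rising.

Emit:
{"name": "send_rows", "arguments": {"steps": [0,0,0,0,0,0,255,0,0,0,0,0,0,255,0,0,0,0,0,0,75,0,0,0,0,0,0,75,0,0,0,0,0,0,75,0,0,0,0,0,0,75,0,0,0,0,0,0,75]}}

```text
clock: 13.75
tool_pos: [0.5352, 0.0909, 0.1136]
orientation: [-3.061, -0.707, 0.0]
ft_force: [-0.7, 0.8, 0.0]
opening: 0.705
```

```bash
python3 - <<'E'
from h import *
st()
for i in range(2): look('wrist',['pipe_center','pipe_grip'],n=2,save='w5.png')
E
```

```text
t 13.75 tcp [0.5352 0.0909 0.1136] rv [-3.0611e+00 -7.0680e-01  3.0000e-04] F [-0.7   0.79  0.  ] op 0.7047689561530803 q [-0.064  0.543 -0.241  1.904  0.189  0.717 -1.532]
wrist pipe_center 0.65 [0.5345 0.0917 0.0969]
wrist pipe_grip 0.75 [0.5361 0.093  0.1306]
wrist pipe_center 0.59 [0.5348 0.0939 0.0966]
wrist pipe_grip 0.89 [0.5393 0.0949 0.1308]
```

Emit:
{"name": "send_rows", "arguments": {"steps": [0,0,0,0,0,-0.1,75,0,0,0,0,0,-0.2,75,0,0,0,0,0,-0.224,75,0,0,-0.18,-0.03,-0.06,-0.224,255,0,0,-0.36,-0.06,-0.12,-0.224,255,0,0,-0.54,-0.09,-0.18,-0.224,255,0,0,-0.72,-0.119,-0.275,-0.224,255,0,0,-0.9,-0.119,-0.275,-0.224,255,0,0,-1,-0.119,-0.275,-0.224,255,0,0,-1,-0.119,-0.275,-0.224,255,0,0,-1,-0.119,-0.275,-0.224,255]}}

```text
clock: 15.42
tool_pos: [0.4214, 0.1882, 0.2253]
orientation: [-2.3, -2.14, 0.001]
ft_force: [-0.6, -0.3, 0.6]
opening: 0.005
```

```bash
python3 - <<'E'
from h import *
o=st(); M=R.from_rotvec(o['orientation']).as_matrix(); print(M.round(3))
for i in range(2): look('wrist',['valve_tip','mouth','pipe_center'],n=1,save='w6.png')
look('top',['valve_tip','pipe_center','pipe_grip'],n=3,save='t6.png')
look('side',['valve_tip'],n=1,save='s6.png')
t=cv2.resize(cv2.imread('pics/t6.png')[190:295,110:250],None,fx=4,fy=4)
c=np.hstack([cv2.resize(cv2.imread('pics/w6.png'),None,fx=.43,fy=.43),np.zeros((180,0,3),np.uint8)]) if 0 else t
w=cv2.resize(cv2.imread('pics/w6.png'),(240,180)); k=np.zeros((420,800,3),np.uint8);k[:,:560]=t[:420];k[:180,560:]=w
cv2.imwrite('pics/c6.png',k)
E
```

```text
t 15.425 tcp [0.4214 0.1882 0.2253] rv [-2.3000e+00 -2.1396e+00  1.1000e-03] F [-0.61 -0.3   0.55] op 0.00519764840047788 q [-0.043  0.282 -0.552  2.006  0.187  0.903 -0.765]
[[ 0.072  0.997 -0.001]
 [ 0.997 -0.072 -0.   ]
 [-0.    -0.001 -1.   ]]
wrist valve_tip 0.88 [0.4658 0.1934 0.1012]
wrist mouth 0.8 [0.5312 0.0944 0.0833]
wrist pipe_center 0.35 [ 0.5287  0.1178 -0.0023]
wrist valve_tip 0.73 [0.4653 0.1956 0.1033]
wrist mouth 0.85 [0.5313 0.0903 0.0841]
top valve_tip 0.54 [0.4628 0.195  0.1011]
top pipe_center 0.75 [0.5343 0.0926 0.0915]
top pipe_center 0.75 [ 0.4036 -0.1814  0.0585]
top pipe_center 0.48 [ 0.4405 -0.0968  0.0643]
top pipe_grip 0.77 [0.533  0.0857 0.1318]
top pipe_grip 0.64 [ 0.3958 -0.2636  0.0996]
top pipe_grip 0.49 [ 0.4116 -0.1861  0.1038]
```

View pics/c6.png

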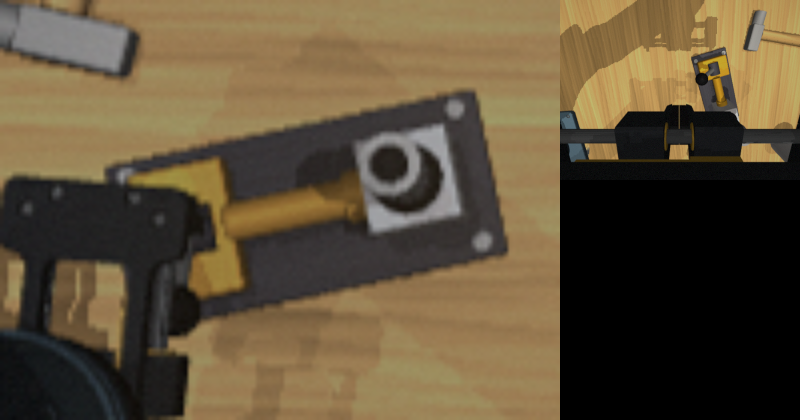

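Top crop: the pipe head is centred over the collet at crop (393,162), standing upright. The ball is at (183,312), still shut, and the fingers are behind it on its -x side. Finishing the turn and lowering behind the ball.

Emit:
{"name": "send_rows", "arguments": {"steps": [0,0,-0.14,0,0,0,255,0,0,-0.27,0,0,0.05,255,0,0,-0.27,0,0,0.15,255,0,0,-0.27,0,0,0.23,255,0,0,-0.27,0,0,0.266,255,0,0,-0.27,0,0,0.266,255]}}

```text
clock: 16.88
tool_pos: [0.4206, 0.1881, 0.0917]
orientation: [-1.971, -2.444, 0.004]
ft_force: [-0.8, -0.4, 0.3]
opening: 0.003
```

```bash
python3 - <<'E'
from h import *
o=st(); M=R.from_rotvec(o['orientation']).as_matrix(); print(M.round(3))
e=np.array([.977,.213,0]); h=np.array([.5095,.2078,.092])
for a in (-.06,-.03,0,.013): print(a,(M.T@(h+a*e-o['tool_pos'])/.5).round(3))
E
```

```text
t 16.875 tcp [0.4206 0.1881 0.0917] rv [-1.9714 -2.4442  0.0038] F [-0.84 -0.41  0.33] op 0.0031170253722673275 q [-0.114  0.513 -0.493  2.103  0.41   0.621 -0.678]
[[-0.212  0.977 -0.003]
 [ 0.977  0.212 -0.001]
 [-0.    -0.003 -1.   ]]
-0.06 [ 0.001  0.062 -0.001]
-0.03 [ 0.001  0.122 -0.001]
0 [ 0.001  0.182 -0.001]
0.013 [ 0.001  0.208 -0.001]
```

Emit:
{"name": "send_rows", "arguments": {"steps": [0,0,0,0,0.02,0,255,0,0,0,0,0.04,0,255,0,0,0,0,0.06,0,255,0,0,0,0,0.08,0,255,0,0,0,0,0.1,0,255,0,0,0,0,0.12,0,255,0,0,0,0,0.14,0,255,0,0,0,0,0.16,0,255,0,0,0,0,0.18,0,255,0,0,0,0,0.19,0,255,0,0,0,0,0.2,0,255,0,0,0,0,0.2,0,255]}}

```text
clock: 18.38
tool_pos: [0.5197, 0.2097, 0.0928]
orientation: [1.973, 2.445, 0.001]
ft_force: [0.0, -0.2, 0.2]
opening: 0.004
```

```bash
python3 - <<'E'
from h import *
st()
for i in range(2): look('wrist',['valve_tip'],n=1)
look('side',['valve_tip','pipe_center'],n=2); look('top',['valve_tip','pipe_center'],n=1)
E
```

```text
t 18.375 tcp [0.5197 0.2097 0.0928] rv [1.9728e+00 2.4447e+00 8.0000e-04] F [ 0.   -0.16  0.17] op 0.004482091819605324 q [-0.107  0.637 -0.475  1.856  0.413  0.746 -0.597]
wrist valve_tip 0.74 [0.5461 0.2137 0.1022]
wrist valve_tip 0.61 [0.5478 0.2151 0.1026]
side valve_tip 0.69 [0.5397 0.2134 0.1052]
side pipe_center 0.82 [ 0.3928 -0.2619  0.0597]
side pipe_center 0.71 [ 0.4076 -0.1837  0.0644]
top pipe_center 0.8 [ 0.3996 -0.2599  0.0526]
```

Emit:
{"name": "send_rows", "arguments": {"steps": [0,0,0,0,0.004,0,255,0,0,0,0,0.008,0,255,0,0,0,0,0.01,0,255,0,0,0,0,0.01,0,255]}}

```text
clock: 19.38
tool_pos: [0.5242, 0.2105, 0.0926]
orientation: [-1.973, -2.445, 0.0]
ft_force: [-0.8, -0.3, -1.5]
opening: 0.003
```

Emit:
{"name": "send_rows", "arguments": {"steps": [0,0,0,0,0.004,0,255,0,0,0,0,0.006,0,255,0,0,0,0,0.006,0,255,0,0,0,0,0.006,0,255]}}

```text
clock: 19.88
tool_pos: [0.526, 0.2109, 0.0925]
orientation: [-1.972, -2.444, 0.003]
ft_force: [-4.5, -1.5, 1.3]
opening: 0.005
```

Felt the end stop (about 4.7 N). Backing off and rising.

Emit:
{"name": "send_rows", "arguments": {"steps": [0,0,0,0,-0.04,0,255,0,0,0,0,-0.07,0,255,0,0,0,0,-0.1,-0.08,255,0,0,0,0,-0.15,-0.2,255,0,0,0,0,-0.22,-0.3,255,0,0,0,0,-0.22,-0.3,255,0,0,0,0,-0.22,-0.3,255]}}

```text
clock: 20.75
tool_pos: [0.4204, 0.1878, 0.2429]
orientation: [1.973, 2.444, 0.002]
ft_force: [0.3, 0.1, 0.5]
opening: 0.004
```

```bash
python3 - <<'E'
from h import *
st()
look('wrist',['valve_tip'],n=1); look('side',['valve_tip','can','hammer','file'],n=1,save='s7.png')
look('top',['valve_tip','pipe_center','pipe_grip','offcut','can','hammer','file'],n=1,save='t7.png')
t=cv2.resize(cv2.imread('pics/t7.png')[190:295,110:250],None,fx=4,fy=4)
s=cv2.resize(cv2.imread('pics/s7.png')[140:240,200:280],None,fx=3,fy=4)
k=np.zeros((420,800,3),np.uint8);k[:,:560]=t;k[:400,560:]=s;cv2.imwrite('pics/c7.png',k)
E
```

```text
t 20.75 tcp [0.4204 0.1878 0.2429] rv [1.9725e+00 2.4435e+00 1.9000e-03] F [0.29 0.11 0.51] op 0.004453229174627153 q [ 0.027  0.265 -0.629  1.989  0.193  0.944 -0.487]
side can 0.72 [ 0.7231 -0.0439 -0.0044]
side hammer 0.97 [0.7246 0.2556 0.0014]
side file 0.58 [ 0.7127 -0.235  -0.0012]
top valve_tip 0.51 [0.5497 0.2159 0.1003]
top pipe_center 0.79 [ 0.4056 -0.1808  0.0616]
top pipe_grip 0.86 [ 0.3967 -0.2673  0.1007]
top offcut 0.69 [ 0.5129 -0.2784  0.0131]
top can 0.76 [ 0.7228 -0.0425  0.0031]
top hammer 0.71 [0.728  0.2571 0.0047]
top file 0.72 [ 7.126e-01 -2.351e-01  2.000e-04]
```

View pics/c7.png

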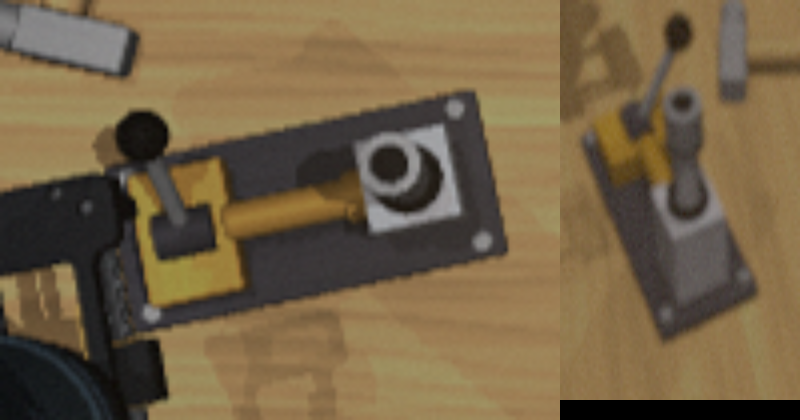

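The lever now leans to +x, with the ball at crop (142,135), and the pipe head is unchanged over the collet at (393,163). Bystanders are in place and nothing is touched, so I'm handing in.

```bash
python3 - <<'E'
from h import *
b=ray_at('top',145.5,223.7,.098); r=(b[:2]-[.5095,.2078])@[.977,.213]; print(b.round(4),'angle',.6+np.arcsin(min(1,r/.08)))
env.sign_off(); st()
E
```

```text
[0.5521 0.215  0.098 ] angle 1.1701955289843102
the job is handed in; nothing more can be done
the job is handed in; nothing more can be done
```

The pipe is in the fitting on its inner stop, and the valve lever is fully open. I handed the job in at about 21 s of the 50 s allowed; sign-off gives no verdict.

**Insertion:** I took the grey pipe from the rack, lined it up with the mouth in the wrist camera and pushed it past the seal. The stop showed as a sharp rise of about 12 N/mm at roughly 47 mm depth. The total push was about 13 N including drag, so the stop saw less than that, well under the 20 N limit. I then let go and backed off.

**Valve:** I pushed the lever across with closed fingers until I felt its end stop. From the last top picture the lever is at about 1.17 rad.

**Final checks:**
- **Pipe:** it stood upright in the collet and looked the same before and after the valve push.
- **Bystanders:** the can, hammer, file and offcut were found within a few mm of where they started.
- **Contact:** the wrist force was near zero, with the gripper clear of everything.

**Disagreements:**
- **Pipe height:** the networks put the pipe's centre at 91 to 97 mm, against about 92 mm from arm position and force. I relied on the force reading.
- **Missed pipe:** in the last top picture the network's best pipe match was a look-alike, so the pipe's final state was checked by eye only. I did not measure any spring-back after release.

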